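# Put the refilled spice tins back in the rack

## Robot

A 6-joint arm with a two-finger parallel gripper is mounted at the origin on the work surface. World frame = base frame: x ahead of the robot, y to its left, z up, the work surface at z = 0. Lengths are in m, angles in degrees, forces in N, time in s.
With the tool pointing down it reaches from about 0.25 to 0.725 m from the base axis. Payload 9.7 kg.
Tool frame: the origin (TCP) lies at the very end of the fingers, on their centre line; the grasp point (between the pads) lies 19 mm behind it; z points along the fingers, y is the line along which they close (so a half turn about z gives the same grasp; the last joint's range is limited). The gripper opens to 85 mm and grips with 20 to 120 N. Pads are 22 mm wide; open, the fingers measure 114 mm over their backs; the gripper's body (76 mm by 85 mm) begins 54 mm behind the grasp point. The pads swing forward as they close: fully open they stand 13 mm farther back than shut.
Start: joints at [-67.953, 4.979, 10.078, 95.1, 0, 90], TCP at [0.206, -0.51, 0.231] pointing down, gripper open.
Joint ranges: [-179.16, 179.16], [-48.56, 103.87], [-65.8, 70.77], [-126.05, 130.52], [-82.76, 87.17], [-180, 180]. Speed limits (degrees/s): [127.2, 127.2, 147.25, 180, 180, 180].

## Interface

Orientations are given as [roll, pitch, yaw] about the fixed x, y, z axes, in that order (R = Rz(yaw) Ry(pitch) Rx(roll)).
In Python, from workcell import bot, viewer, finder gives the robot as it stands. The module is installed in compiled form; this text tells all that it offers.
- The arm moves only by the shell command python3 -m inch 'ROWS' [FORCE]. ROWS is JSON, a list that holds one entry, the list of rows, each a list of 7 numbers: the opening in per cent of the stroke, from 0 (shut) to 100 (fully open), then the shift along the tool's x, y, z in mm, then the turn, a rotation vector about the tool's x, y, z in degrees. In form: [[[grip, tx, ty, tz, ax, ay, az], ...]]. A call has 1 to 8 rows; each row shifts and turns the commanded pose from where the row before left it, along the tool's axes as they then stand; what a row does not reach is not made up. A row lasts 1/8 s, in which the tool goes at most 62.5 mm and 10.7 degrees, less where a joint would pass 70% of its speed; a pose out of reach is approached as far as the arm can. A call with a gripper value outside its range is refused whole. The fingers move at their own pace and stop on an object; FORCE is the grip in N (left out, the last holds). Time passes only in rows, so rows that do not move let the fingers close. It gives the time, the measured TCP pose, the force, the opening and the grip force at its end, in the units of the state.
- bot.get_obs(): the state, without advancing time (a new reading comes with each control period).
- viewer.camera(name): name is "scene" or "top" or "wrist"; returns a dict with "pixels" (384x512x3 uint8, red, green, blue), "vfov" (degrees; the focal length in pixels is half the picture's height over the tangent of half this angle, whatever the lens; pixels are square), "cx", "cy" (the principal point, pixels), "R" (3x3) and "t" (3): a world point X has camera coordinates R X + t. Camera axes: x right, y down, z forward; pixel columns grow to the right and rows downward; lengths in m; the calibration is good to about 2 mm. A picture is of the moment at which its call begins. There is no depth.
- bot.job_done(): hands the job in; it is judged then, once.
Trained networks look in the newest picture that a camera, given by its name, has taken for a name from the list of things; names that differ only in an ending like _2 or _b are one class to them, and where a whole thing is asked for, a point or a joint stands for the part that bears it (a point fixed in the world has none). Each returns a list of dicts, best first, with "conf" (0 to 1); they miss things now and then, are a little off and sometimes report something else, mostly with a low value. They report only what shows in the picture. A call takes as long as a camera call. They do not tell look-alikes from the thing itself.
- finder.outline_of(camera, thing): "pixels" (384x512 bool, what is visible of it) and "extent" ([centre column, centre row, width, height] in pixels, round what is visible of it).
- finder.mark_of(camera, thing): "position" ([column, row] in pixels: a listed point, or the origin of a listed thing).
The state is a dict: "time": time; "q": joint angles; "qd": joint speeds; "joint_efforts": joint torques, N m; "ee_pos": TCP position; "tcp_rot": TCP orientation; "wrist_force": force on the tool from outside, world axes, zero at the start; "torque": the same for the moment, N m; "opening": finger opening in m; "grasp_force": force on a finger pad.
Only numpy, scipy, OpenCV 4.12 (cv2) and the standard library are available. Lean on these libraries where they do the work, as an engineer would, in place of code of your own. Each camera call takes 0.05 s, during which the arm holds its last target. There are 200 camera calls.

## Task

Before service, put the three refilled spice tins with the red, yellow and blue caps back upright in the spice rack, each in the empty pocket whose label strip has the colour of its cap, lowering each one right down to the pocket's floor before letting go and not dropping it in. One of them is still in the deep pan; there is no room for fingers between neighbouring tins in the rack. Leave the tall tins and everything else on the counter where they stand, and do not tip a tin over.

Things in the scene. Friction and masses are not known exactly. Their poses are not given: they have to be found in the camera images.
- red (a point): spice tin, red cap and stripe, upright, 60 mm long (its x) x 36 thick (its y) x 95 tall: metal body up to 75 mm above its base, cap (56 x 32 mm) above that; about 0.12 kg. The point is its centre, 47.5 mm above its base. Starts on the open counter (red and yellow may swap places).
- yellow (a point): spice tin, yellow cap and stripe, upright, 60 mm long (its x) x 36 thick (its y) x 95 tall: metal body up to 75 mm above its base, cap (56 x 32 mm) above that; about 0.12 kg. The point is its centre, 47.5 mm above its base. Starts on the open counter (red and yellow may swap places).
- blue (a point): spice tin, blue cap and stripe, upright, 60 mm long (its x) x 36 thick (its y) x 95 tall: metal body up to 75 mm above its base, cap (56 x 32 mm) above that; about 0.12 kg. The point is its centre, 47.5 mm above its base. Starts in the deep pan, long side across it, its short ends only about 13 mm from the pan's walls: there it can be taken only by its broad faces (36 mm apart).
- pocket_red (a point): centre of the floor of the empty pocket with the red label strip: 66 mm along its x (across the rack, away from the robot) by 42 mm along its y (along the row), 30 mm deep, floor 9 mm and mouth 39 mm above the counter. A tin fits with its long side along the pocket's x, either way round.
- pocket_yellow (a point): centre of the floor of the empty pocket with the yellow label strip: 66 mm along its x (across the rack, away from the robot) by 42 mm along its y (along the row), 30 mm deep, floor 9 mm and mouth 39 mm above the counter. A tin fits with its long side along the pocket's x, either way round.
- pocket_blue (a point): centre of the floor of the empty pocket with the blue label strip: 66 mm along its x (across the rack, away from the robot) by 42 mm along its y (along the row), 30 mm deep, floor 9 mm and mouth 39 mm above the counter. A tin fits with its long side along the pocket's x, either way round.
- white (a point): taller spice tin with a white cap, 60 x 36 x 108 mm, already in its own pocket of the rack; the point is its centre, 54 mm above its base. Stays there.
- black (a point): taller spice tin with a black cap, 60 x 36 x 108 mm, already in its own pocket of the rack; the point is its centre, 54 mm above its base. Stays there.
- green (a point): taller spice tin with a green cap, 60 x 36 x 108 mm, already in its own pocket of the rack; the point is its centre, 54 mm above its base. Stays there.
- rack: fixed rack: steel tray 100 mm (its x) x 298 mm (its y) with three white two-pocket blocks end to end (they swap places): six pockets in a row along y, 47 mm pitch, block tops 39 mm up. Every empty pocket has a tall tin next to it, 11 mm between tins: too little for a finger; tins stand clear at their short ends. Coloured strips on both long sides mark the pockets. Origin: centre of underside.
- pan: deep stainless pan, fixed, open on top: inside 156 mm (its x) x 86 mm (its y), floor 2 mm and rim 100 mm above the counter, the rim flange 176 x 108 mm outside. Origin: centre of its underside.
- cup: white porcelain cup, loose, 60 mm across, 65 mm tall; origin at the centre of its underside. Bystander.
- disc_l: white porcelain serving disc, loose, 110 mm across, 22 mm thick; origin at the centre of its underside. Bystander.
- disc_r: white porcelain serving disc, loose, 110 mm across, 22 mm thick; origin at the centre of its underside. Bystander.
- oil: green oil bottle, loose, 58 mm across, 200 mm tall; origin at the centre of its underside. Bystander.
- timer: white kitchen timer, loose, 60 x 70 x 22 mm; origin at the centre of its underside. Bystander.
- spoon: tasting spoon, loose, lying flat, 180 mm long (its x); origin about half-way along. Bystander.
Things that resemble listed ones, but are neither listed nor needed, are in the scene too. Leave any orange look-alike of the part that bears blue alone.

How it is judged:
By the outcome, as a careful person would: the job done as asked, in the order asked, and still so for the second after the job is handed in, with the robot touching nothing.
It also fails if it takes over 72 s, if anything falls off the work surface, if the arm or the gripper's body presses on something with over 40 N, if the wrist force passes 120 N, or if a joint passes its speed limit or range.

## Working session

There is one attempt and no reset: what is moved stays moved. The work goes in short steps, Python scripts to look and compute and a shell command to move; the robot and the scene stay as the last step left them, time stands still between calls to the robot, and variables do not carry over. Pictures are saved under pics/ and viewed, at most 10 in all, crops included, and the job is handed in when it is done.

```bash
mkdir -p pics
cat > h.py <<'E'
import numpy as np, cv2
from workcell import bot, viewer, finder
from scipy.spatial.transform import Rotation as Ro
def cam(n,save=None):
    c=viewer.camera(n); c['f']=192/np.tan(np.radians(c['vfov'])/2)
    if save: cv2.imwrite('pics/'+save,cv2.cvtColor(c['pixels'],cv2.COLOR_RGB2BGR))
    return c
def ray(c,p):
    R=np.array(c['R']);t=np.array(c['t']); d=R.T@np.array([(p[0]-c['cx'])/c['f'],(p[1]-c['cy'])/c['f'],1]); return -R.T@t,d
def at(c,p,z):
    o,d=ray(c,p); return o+d*(z-o[2])/d[2]
def proj(c,X):
    x=np.array(c['R'])@np.array(X)+c['t']; return c['f']*x[:2]/x[2]+[c['cx'],c['cy']]
E
python3 - <<'E'
from h import *
s=bot.get_obs(); print(s['time'],s['ee_pos'],s['tcp_rot'],s['opening'])
zs=dict(red=.0475,yellow=.0475,blue=.0495,pocket_red=.009,pocket_yellow=.009,pocket_blue=.009,white=.063,black=.063,green=.063,rack=0,pan=0,cup=0,oil=0,disc_l=0)
for n in ['top','scene']:
    c=cam(n,n+'1.png'); print(n,c['vfov'],-np.array(c['R']).T@c['t'])
    for k,z in zs.items():
        for m in finder.mark_of(n,k)[:3]:
            if m['conf']>.2: print(k,round(m['conf'],2),np.round(m['position']),np.round(at(c,m['position'],z),3))
E
```

```text
0.0 [ 0.20637038 -0.50955496  0.23057925] [-1.79922035e+02 -2.92071748e-03  2.20452863e+01] 0.08530107615905515
top 48.905688292884015 [ 0.36037306 -0.02523204  1.30941657]
red 0.73 [296. 166.] [ 0.658 -0.127  0.048]
yellow 0.71 [216. 235.] [0.445 0.112 0.048]
yellow 0.69 [295. 140.] [ 0.742 -0.124  0.048]
yellow 0.4 [310. 238.] [ 0.439 -0.168  0.048]
blue 0.63 [419. 253.] [ 0.402 -0.485  0.05 ]
blue 0.63 [294. 137.] [ 0.751 -0.12   0.05 ]
blue 0.59 [371. 222.] [ 0.491 -0.349  0.05 ]
pocket_red 0.92 [208. 171.] [0.649 0.146 0.009]
pocket_yellow 0.64 [200. 172.] [0.647 0.173 0.009]
pocket_yellow 0.64 [244. 174.] [0.639 0.034 0.009]
pocket_blue 0.78 [244. 172.] [0.647 0.033 0.009]
white 0.83 [224. 170.] [0.641 0.091 0.063]
black 0.68 [181. 165.] [0.654 0.223 0.063]
black 0.38 [244. 175.] [0.627 0.03  0.063]
green 0.62 [257. 169.] [ 0.644 -0.009  0.063]
rack 0.66 [223. 173.] [0.645 0.1   0.   ]
rack 0.56 [106. 177.] [0.626 0.473 0.   ]
pan 0.85 [366. 228.] [ 0.476 -0.346  0.   ]
pan 0.37 [298. 164.] [ 0.677 -0.136  0.   ]
cup 0.83 [309. 236.] [ 0.449 -0.172  0.   ]
oil 0.4 [197. 170.] [
[... 623 characters left out ...]
ow 0.67 [295. 242.] [0.638 0.172 0.009]
pocket_yellow 0.3 [178. 174.] [ 0.746 -0.344  0.009]
pocket_blue 0.72 [266. 222.] [0.655 0.043 0.009]
white 0.88 [274. 217.] [0.642 0.07  0.063]
black 0.89 [304. 242.] [0.64  0.212 0.063]
green 0.71 [258. 203.] [ 0.642 -0.009  0.063]
green 0.31 [362. 297.] [0.649 0.472 0.063]
rack 0.54 [277. 230.] [0.645 0.092 0.   ]
pan 0.97 [231. 140.] [ 0.483 -0.339 -0.   ]
pan 0.41 [392. 239.] [0.384 0.398 0.   ]
pan 0.4 [380. 263.] [0.487 0.425 0.   ]
cup 0.48 [267. 159.] [ 0.448 -0.167  0.   ]
oil 0.94 [382. 261.] [0.474 0.425 0.   ]
oil 0.47 [274. 218.] [0.616 0.046 0.   ]
disc_l 0.76 [362. 297.] [0.623 0.46  0.   ]
disc_l 0.71 [179. 172.] [ 0.735 -0.357  0.   ]
```

View pics/top1.png

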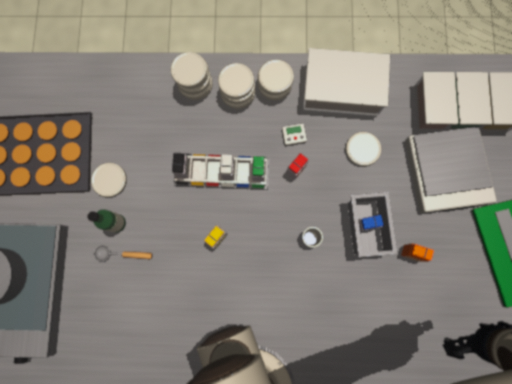

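View pics/scene1.png

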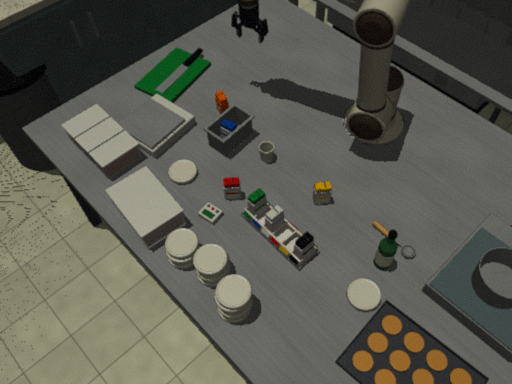

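The top view shows red tin (298,164), yellow (215,237), blue in the pan (371,222) and the rack from (180,165) to (258,169). The label order is unclear at this size. There are two candidates for blue: the blue-capped one at (371,222) in the pan and the orange look-alike at (418,253) on the counter. The first fits, since it is in the pan and has a blue cap. I'll check both, and the strips, in an enlarged crop.

Run:
```python
from h import *
c=cam('top'); im=c['pixels']
a=cv2.resize(im[145:200,165:310],None,fx=5,fy=5,interpolation=3); b=cv2.resize(im[185:270,340:440],None,fx=3.5,fy=3.5,interpolation=3)
o=np.zeros((600,800,3),np.uint8); o[:a.shape[0],:a.shape[1]]=a; o[280:280+b.shape[0],:b.shape[1]]=b
cv2.imwrite('pics/crop1.png',o[:,:,::-1])
hsv=cv2.cvtColor(im,cv2.COLOR_RGB2HSV)
for n,(l,h),roi in [('red',(172,180),(280,150,312,182)),('yellow',(22,34),(200,222,232,255)),('blue',(105,125),(350,195,392,250))]:
    m=cv2.inRange(hsv,(l,120,60),(h,255,255)); z=np.zeros_like(m); x0,y0,x1,y1=roi; z[y0:y1,x0:x1]=m[y0:y1,x0:x1]
    ys,xs=np.nonzero(z); P=np.array([at(c,(x,y),.095)[:2] for x,y in zip(xs,ys)])*1000
    r=cv2.minAreaRect(P.astype(np.float32)); bx=cv2.boxPoints(r); e=bx[1]-bx[0]; f=bx[2]-bx[1]; e=e if np.hypot(*e)>np.hypot(*f) else f
    print(n,len(xs),np.round(r[0]),np.round(r[1]),'long yaw',np.degrees(np.arctan2(e[1],e[0])))
w=cam('wrist','w1.png'); s=bot.get_obs(); R=np.array(w['R']);p=-R.T@w['t']; T=Ro.from_euler('xyz',s['tcp_rot'],degrees=True).as_matrix()
print('cam in tool',T.T@(p-s['ee_pos']),'\n',np.round(R@T,2),w['vfov'])
```

```text
Traceback (most recent call last):
cv2.error: OpenCV(4.12.0) /io/opencv/modules/imgproc/src/convhull.cpp:143: error: (-215:Assertion failed) total >= 0 && (depth == CV_32F || depth == CV_32S) in function 'convexHull'
```

View pics/crop1.png

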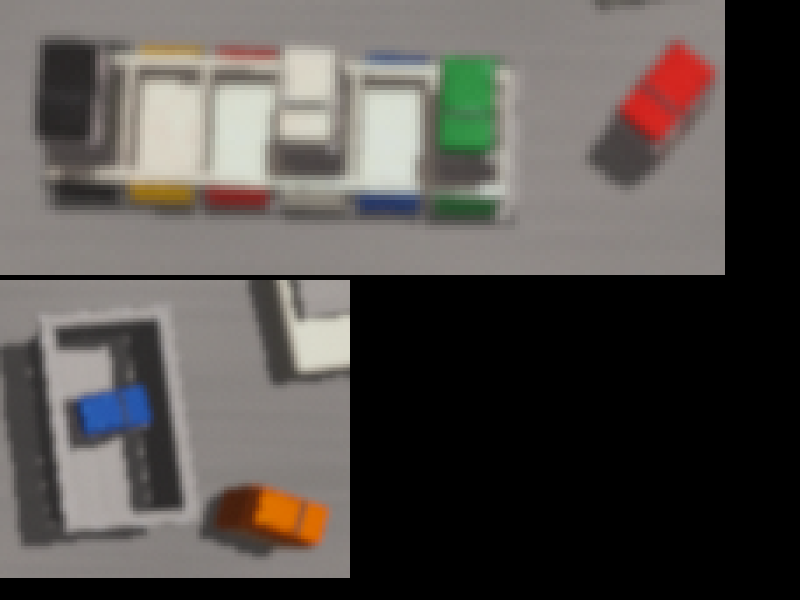

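The crop confirms the row from left (+y): black, yellow (empty), red (empty), white, blue (empty), green. The blue-capped tin at crop (115,410) is in the pan. The orange look-alike at crop (270,515) stands outside and stays where it is.

```bash
cat >> h.py <<'E'
HUE=dict(red=[(0,7),(172,180)],yellow=[(20,34)],blue=[(103,125)])
def cap(c,n,X,z,half=.06,v=60,sat=120):
    """minAreaRect (mm, world) of the colour near world X, taken at height z"""
    hsv=cv2.cvtColor(c['pixels'],cv2.COLOR_RGB2HSV); m=sum(cv2.inRange(hsv,(l,sat,v),(h,255,255)) for l,h in HUE[n])
    n_,lab,st,_=cv2.connectedComponentsWithStats(m); best=None
    for i in range(1,n_):
        ys,xs=np.nonzero(lab==i)
        if len(xs)<15: continue
        P=np.array([at(c,(x,y),z)[:2] for x,y in zip(xs,ys)])
        if np.hypot(*(P.mean(0)-X))<half and (best is None or len(P)>len(best)): best=P
    r=cv2.minAreaRect((best*1000).astype(np.float32)); b=cv2.boxPoints(r); e,f=b[1]-b[0],b[2]-b[1]
    if np.hypot(*f)>np.hypot(*e): e=f
    return len(best),np.round(r[0],1),np.round(r[1],1),round(float(np.degrees(np.arctan2(e[1],e[0]))),1)
E
python3 - <<'E'
from h import *
c=cam('top')
for n,X in [('red',(.65,-.13)),('yellow',(.445,.112)),('blue',(.49,-.34))]: print(n,cap(c,n,X,.095))
w=cam('wrist','w1.png'); s=bot.get_obs(); R=np.array(w['R']);p=-R.T@w['t']; T=Ro.from_euler('xyz',s['tcp_rot'],degrees=True).as_matrix()
print('cam in tool',T.T@(p-s['ee_pos']),'\n',np.round(R@T,2),w['vfov'])
E
python3 -m inch '[[[100,0,0,0,0,0,0]]]' 40
```

```text
red (205, array([ 656.4, -128.8]), array([31.8, 57.9]), -39.7)
yellow (233, array([438.2, 112.7]), array([33.6, 58.1]), -36.7)
blue (227, array([ 486.3, -340.8]), array([31.7, 59.5]), -76.7)
cam in tool [ 0.07441961  0.00182985 -0.14321299] 
 [[-0.    1.   -0.  ]
 [-0.96 -0.   -0.29]
 [-0.29  0.    0.96]] 63.834853174676894
time: 1.78
ee_pos: [0.2065, -0.5098, 0.2313]
tcp_rot: [180.0, -0.0, 22.0]
wrist_force: [0.4, -0.5, -0.2]
opening: 0.0856
grasp_force: 0.0
```

```bash
python3 -m inch '[[[100,56,-18.5,0,0,0,0],[100,56,-18.5,0,0,0,0],[100,56,-18.5,0,0,0,0],[100,56,-18.5,0,0,0,0],[100,56,-18.5,0,0,0,0],[100,56,-18.5,0,0,0,0],[100,56,-18.5,0,0,0,0],[100,56,-18.5,0,0,0,0]]]' && python3 -m inch '[[[100,56,-18.5,0,0,0,0],[100,56,-18.5,0,0,0,0],[100,0,0,0,0,0,-10],[100,0,0,0,0,0,-10],[100,0,0,0,0,0,-8],[100,0,0,0,0,0,0],[100,0,0,0,0,0,0]]]'
python3 - <<'E'
from h import *
w=cam('wrist','w2.png')
print(cap(w,'red',(.656,-.129),.095))
E
```

```text
time: 2.78
ee_pos: [0.5675, -0.2029, 0.2314]
tcp_rot: [180.0, -0.0, 22.1]
wrist_force: [0.7, -1.6, 0.3]
opening: 0.0856
grasp_force: 0.0
time: 3.65
ee_pos: [0.656, -0.1281, 0.2313]
tcp_rot: [-180.0, 0.0, 49.9]
wrist_force: [0.3, -0.4, 0.4]
opening: 0.0856
grasp_force: 0.0
(1978, array([ 661. , -129.9]), array([33.9, 55.1]), -39.0)
```

View pics/w2.png

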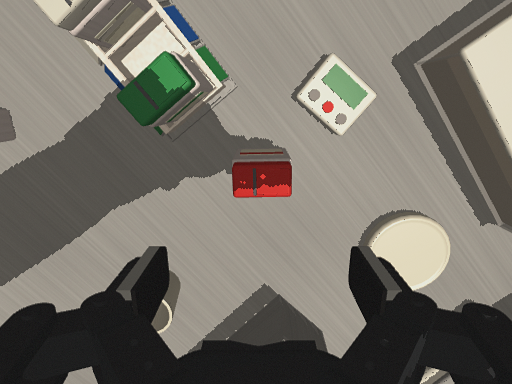

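Red cap at wrist pixel (262,178); the green tall tin at (157,88) and blue strip at (180,20) mark the rack's near end. I'll grasp red by its short ends.

```bash
python3 -m inch '[[[100,0.4,2.9,50,0,0,0],[100,0,0,50,0,0,0],[100,0,0,50,0,0,0],[100,0,0,40,0,0,0],[100,0,0,0,0,0,0],[100,0,0,0,0,0,0]]]' 40 && python3 -m inch '[[[50,0,0,0,0,0,0],[50,0,0,0,0,0,0],[50,0,0,0,0,0,0],[50,0,0,0,0,0,0],[50,0,0,0,0,0,0],[50,0,0,0,0,0,0]]]' 40
```

```text
time: 4.45
ee_pos: [0.6593, -0.1299, 0.0434]
tcp_rot: [179.9, -0.1, 50.0]
wrist_force: [0.7, -0.3, 0.3]
opening: 0.0853
grasp_force: 0.0
time: 5.2
ee_pos: [0.6597, -0.1299, 0.0437]
tcp_rot: [179.8, -0.1, 50.0]
wrist_force: [-0.0, 0.4, 6.4]
opening: 0.0594
grasp_force: 44.3
```

```bash
python3 -m inch '[[[50,0,0,-30,0,0,0],[50,0,0,-60,0,0,0],[50,0,0,-60,0,0,0],[50,0,0,0,0,0,-10],[50,0,0,0,0,0,-10],[50,0,0,0,0,0,-10],[50,0,0,0,0,0,-10],[50,0,0,0,0,0,0]]]' && python3 -m inch '[[[50,50,-4,0,0,0,0],[50,50,-4,0,0,0,0],[50,50,-4,0,0,0,0],[50,50,-4,0,0,0,0],[50,50,-1,0,0,0,0],[50,0,0,0,0,0,0],[50,0,0,0,0,0,0]]]'
python3 - <<'E'
from h import *
w=cam('wrist','w3.png')
for k,z in dict(pocket_red=.009,pocket_yellow=.009,pocket_blue=.009,black=.063,white=.063).items():
    for m in finder.mark_of('wrist',k)[:2]:
        if m['conf']>.3: print(k,round(m['conf'],2),np.round(m['position']),np.round(at(w,m['position'],z),4))
E
```

```text
time: 6.2
ee_pos: [0.6586, -0.1297, 0.1918]
tcp_rot: [180.0, 0.0, 90.0]
wrist_force: [0.5, 0.4, -1.5]
opening: 0.0592
grasp_force: 43.8
time: 7.08
ee_pos: [0.6413, 0.1202, 0.1915]
tcp_rot: [180.0, 0.0, 89.9]
wrist_force: [-0.4, 0.3, -0.9]
opening: 0.0596
grasp_force: 43.8
pocket_red 0.71 [268. 165.] [0.6526 0.1251 0.009 ]
pocket_yellow 0.76 [266. 121.] [0.6503 0.1707 0.009 ]
```

View pics/w3.png

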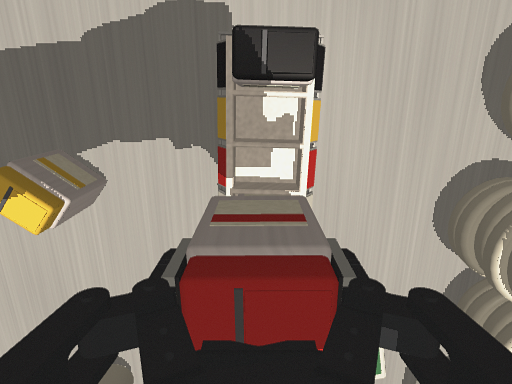

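Wrist view: the held red tin is lined up over its pocket at (268,165), with the yellow pocket at (266,121) and the black tin at (275,55). I'll enlarge the pockets and measure their edges.

Run:
```python
from h import *
w=cam('wrist'); im=w['pixels']
cv2.imwrite('pics/crop2.png',cv2.resize(im[78:208,203:333],None,fx=4.6,fy=4.6,interpolation=0)[:,:,::-1])
hsv=cv2.cvtColor(im,cv2.COLOR_RGB2HSV)
for n in ('yellow','red'):
    m=sum(cv2.inRange(hsv,(l,120,60),(h,255,255)) for l,h in HUE[n]); m[205:]=0; m[:80]=0; m[:,:205]=0; m[:,335:]=0
    k,_,st,ce=cv2.connectedComponentsWithStats(m)
    for i in range(1,k):
        if st[i,4]>20: print(n,st[i],np.round(ce[i],1),np.round(at(w,ce[i],.02),4))
np.savez('w3.npz',R=w['R'],t=w['t'],cx=w['cx'],cy=w['cy'],f=w['f'])
```

```text
yellow [217  97   9  41 363] [221.  116.7] [0.6057 0.1752 0.02  ]
yellow [310  99  11  42 301] [315.  119.5] [0.6991 0.1722 0.02  ]
red [218 146   8  40 300] [221.5 164.8] [0.6044 0.1266 0.02  ]
red [307 148  10  40 265] [311.1 167.4] [0.6975 0.1236 0.02  ]
```

View pics/crop2.png

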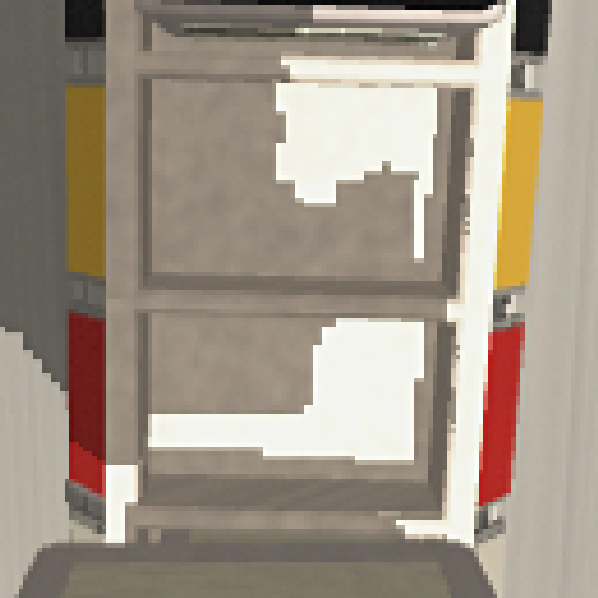

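Run:
```python
from h import *
c=dict(np.load('w3.npz')); print('cam',np.round(-c['R'].T@c['t'],4))
P=lambda x,y,z=.039: np.round(at(c,(203+(x)/4.6-.5,78+y/4.6-.5),z)*1000,1)
for n,x,y in [('Lout',106,190),('Rout',502,190),('Lout',106,400),('Rout',484,400),('Lin',138,190),('Lin',138,400),('Y top',210,81),('Y bot',210,298),('Y bot',400,300),('R top',210,313),('R bot',210,508),('R bot',400,516),('BY wall top',210,60)]: print(n,P(x,y))
print('floor-yellow top-left corner',P(152,80,.009),'floor bottom Y',P(210,275,.009),'floor bot R',P(210,475,.009), 'tin bottom edge z?')
s=bot.get_obs(); print(s['ee_pos'],s['tcp_rot'])
for zz in (.148,):
  for x in (45,470): print('tin bottom corner',P(x,545,zz))
```

```text
cam [0.6427 0.1918 0.3346]
Lout [612.1 174.2  39. ]
Rout [692.5 174.   39. ]
Lout [610.6 130.8  39. ]
Rout [690.7 130.6  39. ]
Lin [618.6 174.2  39. ]
Lin [617.4 130.8  39. ]
Y top [633.5 195.3  39. ]
Y bot [632.9 152.3  39. ]
Y bot [672.4 151.8  39. ]
R top [632.9 149.2  39. ]
R bot [632.4 107.   39. ]
R bot [673.6 105.   39. ]
BY wall top [633.5 199.2  39. ]
floor-yellow top-left corner [619.8 195.8   9. ] floor bottom Y [632.  153.5   9. ] floor bot R [631.4 106.5   9. ] tin bottom edge z?
[0.6414343  0.11951676 0.19134186] [1.79997457e+02 1.51426485e-03 8.99601853e+01]
tin bottom corner [613.3 133.  148. ]
tin bottom corner [672.  132.8 148. ]
```

Run:
```python
from h import *
w=cam('wrist'); im=w['pixels'].astype(int)
print([(r,tuple(im[r,250])) for r in list(range(190,202))+list(range(246,264))])
for r,z in [(196,.1476),(254,.2226),(258,.2426)]: print(r,np.round(at(w,(262,r),z)*1000,1))
print([ (c,tuple(im[200,c])) for c in list(range(203,216))+list(range(306,320))])
```

```text
[(190, (np.int64(146), np.int64(134), np.int64(119))), (191, (np.int64(149), np.int64(137), np.int64(123))), (192, (np.int64(151), np.int64(140), np.int64(125))), (193, (np.int64(130), np.int64(122), np.int64(107))), (194, (np.int64(124), np.int64(116), np.int64(100))), (195, (np.int64(117), np.int64(110), np.int64(99))), (196, (np.int64(109), np.int64(101), np.int64(96))), (197, (np.int64(109), np.int64(101), np.int64(95))), (198, (np.int64(108), np.int64(100), np.int64(95))), (199, (np.int64(106), np.int64(99), np.int64(94))), (200, (np.int64(124), np.int64(117), np.int64(102))), (201, (np.int64(125), np.int64(118), np.int64(102))), (246, (np.int64(121), np.int64(113), np.int64(105))), (247, (np.int64(126), np.int64(117), np.int64(111))), (248, (np.int64(132), np.int64(123), np.int64(116))), (249, (np.int64(136), np.int64(126), np.int64(119))), (250, (np.int64(137), np.int64(126), np.int64(118))), (251, (np.int64(137), np.int64(127), np.int64(120))), (252, (np.int64(138), np.int64(127), np.int64(119))), (253, (np.int64(139), np.int64(129), np.int64(121))), (254, (np.int64(140), np.
[... 1308 characters left out ...]
307, (np.int64(167), np.int64(159), np.int64(143))), (308, (np.int64(207), np.int64(197), np.int64(176))), (309, (np.int64(204), np.int64(194), np.int64(173))), (310, (np.int64(202), np.int64(192), np.int64(172))), (311, (np.int64(202), np.int64(193), np.int64(172))), (312, (np.int64(196), np.int64(188), np.int64(171))), (313, (np.int64(184), np.int64(178), np.int64(166))), (314, (np.int64(183), np.int64(177), np.int64(163))), (315, (np.int64(184), np.int64(178), np.int64(164))), (316, (np.int64(187), np.int64(180), np.int64(167))), (317, (np.int64(187), np.int64(180), np.int64(167))), (318, (np.int64(186), np.int64(178), np.int64(166))), (319, (np.int64(184), np.int64(178), np.int64(165)))]
```

```bash
python3 -m inch '[[[50,0,0,0,0,0,2],[50,12.1,7.6,0,0,0,0],[50,0,0,50,0,0,0],[50,0,0,45,0,0,0],[50,0,0,0,0,0,0],[50,0,0,0,0,0,0]]]'
python3 - <<'E'
from h import *
w=cam('wrist'); cv2.imwrite('pics/crop3.png',cv2.resize(w['pixels'][110:270,170:350],None,fx=3.7,fy=3.7,interpolation=0)[:,:,::-1])
E
```

```text
time: 8.22
ee_pos: [0.6502, 0.1327, 0.0983]
tcp_rot: [179.9, -0.0, 88.1]
wrist_force: [-0.4, -0.1, -0.6]
opening: 0.0591
grasp_force: 43.9
```

View pics/crop3.png

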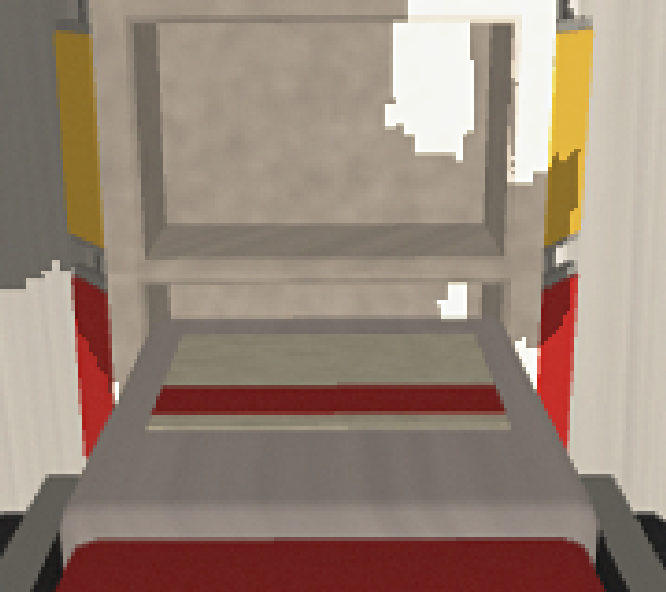

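Run:
```python
from h import *
w=cam('wrist'); P=lambda x,y,z: np.round(at(w,(170+x/3.7-.5,110+y/3.7-.5),z)*1000,1)
s=bot.get_obs(); zb=s['ee_pos'][2]-.0437; print(zb)
print('divider top edges',P(320,259,.039),P(320,283,.039),'Ytop mouth',P(320,20,.039))
print('block outer at y 200',P(100,200,.039),P(548,200,.039),'inner',P(135,200,.039),P(510,200,.039), 'at y270',P(107,270,.039),P(540,270,.039))
print('tin bottom',P(158,320,zb),P(497,320,zb))
```

```text
0.05547348880639587
divider top edges [651.  152.8  39. ] [650.9 148.2  39. ] Ytop mouth [652.7 195.5  39. ]
block outer at y 200 [611.7 165.3  39. ] [692.7 162.3  39. ] inner [618.  165.1  39. ] [685.9 162.6  39. ] at y270 [611.7 152.2  39. ] [691.5 149.2  39. ]
tin bottom [623.1 147.3  55.5] [681.2 145.1  55.5]
```

```bash
python3 -m inch '[[[50,-1.1,-1.2,0,0,0,0],[50,0,0,14,0,0,0],[50,0,0,12,0,0,0],[50,0,0,12,0,0,0],[50,0,0,4,0,0,0],[50,0,0,0,0,0,0]]]' && python3 -m inch '[[[50,0,0,2,0,0,0],[50,0,0,1,0,0,0],[50,0,0,0,0,0,0]]]'
```

```text
time: 9.07
ee_pos: [0.648, 0.1311, 0.0541]
tcp_rot: [-180.0, 0.0, 88.0]
wrist_force: [0.3, -0.5, -0.7]
opening: 0.0594
grasp_force: 44.1
time: 9.45
ee_pos: [0.6485, 0.1312, 0.0526]
tcp_rot: [179.9, -0.0, 88.0]
wrist_force: [-2.2, -0.5, 5.5]
opening: 0.0595
grasp_force: 44.7
```

Red is on the floor of its pocket: contact force at bottom height 9 mm. Release it and go to yellow.

```bash
python3 -m inch '[[[100,0,0,0,0,0,0],[100,0,0,0,0,0,0],[100,0,0,0,0,0,0],[100,0,0,0,0,0,0],[100,0,0,-50,0,0,0],[100,0,0,-50,0,0,0],[100,0,0,-50,0,0,0],[100,0,0,-30,0,0,0]]]' && python3 -m inch '[[[100,-6.3,-52,0,0,0,0],[100,-6.3,-52,0,0,0,0],[100,-6.3,-52,0,0,0,0],[100,-6.3,-52,0,0,0,0],[100,0,0,0,0,0,10],[100,0,0,0,0,0,10],[100,0,0,0,0,0,10],[100,0,0,0,0,0,5]]]' && python3 -m inch '[[[100,0,0,0,0,0,0],[100,0,0,0,0,0,0]]]'
python3 - <<'E'
from h import *
w=cam('wrist','w5.png'); print(cap(w,'yellow',(.438,.113),.095)); print(cap(w,'yellow',(.438,.113),.095,v=140)); s=bot.get_obs(); print(s['ee_pos'],s['tcp_rot'])
c=cam('top'); print('top red',cap(c,'red',(.65,.127),.104)); print('top yellow',cap(c,'yellow',(.438,.113),.095))
E
```

```text
time: 10.45
ee_pos: [0.6485, 0.1312, 0.2344]
tcp_rot: [179.8, -0.0, 88.0]
wrist_force: [0.3, 0.2, -0.7]
opening: 0.0851
grasp_force: 0.0
time: 11.45
ee_pos: [0.4393, 0.113, 0.2315]
tcp_rot: [180.0, -0.0, 52.8]
wrist_force: [0.5, -0.7, -0.2]
opening: 0.0856
grasp_force: 0.0
time: 11.7
ee_pos: [0.4394, 0.113, 0.2313]
tcp_rot: [180.0, -0.0, 53.2]
wrist_force: [-0.5, -1.0, 0.5]
opening: 0.0855
grasp_force: 0.0
(1986, array([442.3, 112.3]), array([33.8, 55.3]), -37.0)
(703, array([437., 105.]), array([15.7, 54.2]), -37.0)
[0.43938212 0.1130185  0.2313395 ] [ 1.79995540e+02 -6.54174886e-03  5.31420499e+01]
top red (213, array([647.4, 127.1]), array([57.4, 35.4]), 0.6)
top yellow (61, array([444.4,  95.6]), array([18.4, 34.8]), -3.0)
```

View pics/w5.png

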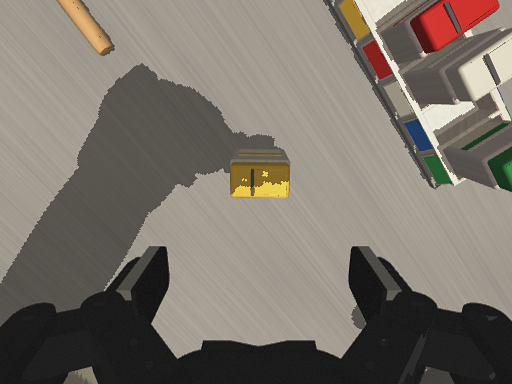

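Picture: red stands in its pocket (455,20), and the yellow cap is at (260,180) between the fingers. Grasp yellow, correcting for the −4 mm tool-x offset seen with red.

```bash
python3 -m inch '[[[100,-4,2,50,0,0,0],[100,0,0,50,0,0,0],[100,0,0,50,0,0,0],[100,0,0,38,0,0,0],[100,0,0,0,0,0,0],[100,0,0,0,0,0,0]]]' 40 && python3 -m inch '[[[50,0,0,0,0,0,0],[50,0,0,0,0,0,0],[50,0,0,0,0,0,0],[50,0,0,0,0,0,0],[50,0,0,0,0,0,0],[50,0,0,0,0,0,0]]]' 40
```

```text
time: 12.55
ee_pos: [0.4393, 0.1088, 0.045]
tcp_rot: [179.9, -0.1, 53.1]
wrist_force: [0.9, 0.6, 0.7]
opening: 0.0853
grasp_force: 0.0
time: 13.3
ee_pos: [0.4396, 0.1089, 0.0451]
tcp_rot: [179.9, -0.1, 53.1]
wrist_force: [0.7, -0.2, 6.3]
opening: 0.0595
grasp_force: 43.8
```

```bash
python3 -m inch '[[[50,0,0,-30,0,0,0],[50,0,0,-60,0,0,0],[50,0,0,-60,0,0,0],[50,0,0,0,0,0,-10],[50,0,0,0,0,0,-10],[50,0,0,0,0,0,-10],[50,0,0,0,0,0,-5],[50,0,0,0,0,0,0]]]' && python3 -m inch '[[[50,0,0,0,0,0,0]]]'
cat >> h.py <<'E'
def inhand(w,base):
    """tin bottom in the hand: offset of its centre from TCP in tool axes (mm), from front face's bottom edge"""
    s=bot.get_obs(); T=Ro.from_euler('xyz',s['tcp_rot'],degrees=True).as_matrix(); zb=s['ee_pos'][2]-base
    g=cv2.GaussianBlur(cv2.cvtColor(w['pixels'],cv2.COLOR_RGB2GRAY),(3,3),0).astype(float)
    for col in (235,250,260,270,285):
        d=np.abs(np.diff(g[170:230,col])); r=170+np.argsort(-d)[:3]+.5
        print(col,[(x,round(float((T.T@(at(w,(col,x),zb)-s['ee_pos']))[0]*1000-18),1)) for x in r])
    for row in (202,206):
        d=np.diff(g[row]); l=190+np.argmax(np.abs(d[190:235]))+.5; r=285+np.argmax(np.abs(d[285:335]))+.5
        print('row',row,l,r,[np.round((T.T@(at(w,(c,row),zb)-s['ee_pos']))[1]*1000,1) for c in (l,r)])
E
python3 - <<'E'
from h import *
w=cam('wrist','w6.png'); inhand(w,.0451); s=bot.get_obs(); print(s['ee_pos'],s['tcp_rot'])
E
```

```text
time: 14.3
ee_pos: [0.4387, 0.1086, 0.1939]
tcp_rot: [180.0, -0.0, 88.0]
wrist_force: [0.1, -0.2, -1.7]
opening: 0.0592
grasp_force: 44.2
time: 14.42
ee_pos: [0.4386, 0.1086, 0.1936]
tcp_rot: [180.0, -0.0, 87.9]
wrist_force: [0.4, 0.3, -1.8]
opening: 0.0588
grasp_force: 44.2
235 [(np.float64(189.5), -0.6), (np.float64(188.5), 0.1), (np.float64(190.5), -1.3)]
250 [(np.float64(189.5), -0.6), (np.float64(188.5), 0.0), (np.float64(217.5), -19.7)]
260 [(np.float64(189.5), -0.6), (np.float64(188.5), 0.0), (np.float64(217.5), -19.7)]
270 [(np.float64(188.5), 0.0), (np.float64(189.5), -0.7), (np.float64(187.5), 0.7)]
285 [(np.float64(188.5), -0.0), (np.float64(189.5), -0.7), (np.float64(217.5), -19.8)]
row 202 205.5 311.5 [np.float64(-32.9), np.float64(35.4)]
row 206 203.5 313.5 [np.float64(-34.3), np.float64(36.9)]
[0.43861892 0.1086034  0.19350324] [ 1.79983184e+02 -2.78927080e-03  8.79528385e+01]
```

```bash
python3 -m inch '[[[50,14.6,41.8,0,0,0,0],[50,14.6,41.8,0,0,0,0],[50,14.6,41.8,0,0,0,0],[50,14.6,41.8,0,0,0,0],[50,14.6,41.8,0,0,0,0],[50,0,0,0,0,0,0],[50,0,0,48,0,0,0],[50,0,0,45,0,0,0]]]' && python3 -m inch '[[[50,0,0,0,0,0,0],[50,0,0,0,0,0,0]]]'
python3 - <<'E'
from h import *
w=cam('wrist'); cv2.imwrite('pics/crop4.png',cv2.resize(w['pixels'][110:300,150:370],None,fx=3.1,fy=3.1,interpolation=0)[:,:,::-1])
E
```

```text
time: 15.48
ee_pos: [0.6497, 0.1744, 0.0996]
tcp_rot: [179.9, -0.0, 88.0]
wrist_force: [0.1, -0.1, -2.0]
opening: 0.0592
grasp_force: 44.7
time: 15.72
ee_pos: [0.6503, 0.1745, 0.1028]
tcp_rot: [179.9, -0.0, 88.0]
wrist_force: [0.6, -0.1, -1.2]
opening: 0.0591
grasp_force: 44.5
```

View pics/crop4.png

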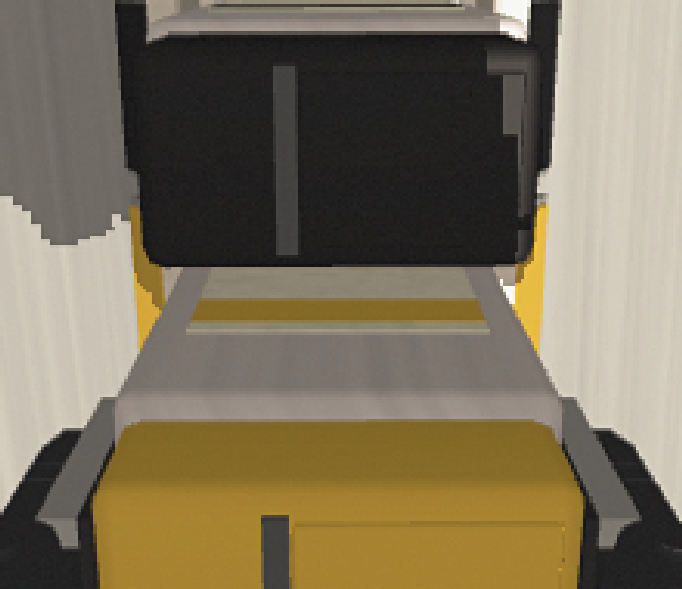

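The black tin hides the far edge, but the sides are centred between the yellow strips at (145,280) and (528,280). Lower with the force watched.

```bash
python3 -m inch '[[[50,0,0,10,0,0,0],[50,0,0,8,0,0,0],[50,0,0,4,0,0,0],[50,0,0,0,0,0,0]]]' && python3 -m inch '[[[50,0,0,6,0,0,0],[50,0,0,6,0,0,0],[50,0,0,6,0,0,0],[50,0,0,4,0,0,0],[50,0,0,0,0,0,0]]]'
```

```text
time: 16.27
ee_pos: [0.6497, 0.1744, 0.0778]
tcp_rot: [-180.0, 0.0, 88.0]
wrist_force: [0.2, -0.5, -2.1]
opening: 0.0597
grasp_force: 44.6
time: 16.9
ee_pos: [0.6497, 0.1744, 0.0558]
tcp_rot: [-180.0, 0.0, 88.0]
wrist_force: [-0.4, 0.3, -1.6]
opening: 0.0594
grasp_force: 44.6
```

```bash
python3 -m inch '[[[50,0,0,1.5,0,0,0],[50,0,0,0.7,0,0,0],[50,0,0,0,0,0,0],[50,0,0,0,0,0,0]]]'
```

```text
time: 17.4
ee_pos: [0.65, 0.1745, 0.0543]
tcp_rot: [180.0, -0.0, 88.0]
wrist_force: [0.1, 0.0, -1.0]
opening: 0.0593
grasp_force: 44.7
```

```bash
python3 -m inch '[[[50,0,0,0.6,0,0,0],[50,0,0,0,0,0,0],[50,0,0,0,0,0,0]]]'
```

```text
time: 17.77
ee_pos: [0.65, 0.1744, 0.0542]
tcp_rot: [180.0, -0.0, 88.0]
wrist_force: [-2.4, -1.1, 5.8]
opening: 0.0593
grasp_force: 45.4
```

```bash
python3 -m inch '[[[100,0,0,0,0,0,0],[100,0,0,0,0,0,0],[100,0,0,0,0,0,0],[100,0,0,0,0,0,0],[100,0,0,-50,0,0,0],[100,0,0,-50,0,0,0],[100,0,0,-50,0,0,0],[100,0,0,-40,0,0,0]]]' && python3 -m inch '[[[100,-52,-14.6,0,0,0,0],[100,-52,-14.6,0,0,0,0],[100,-52,-14.6,0,0,0,0],[100,-52,-14.6,0,0,0,0],[100,-52,-14.6,0,0,0,0],[100,-52,-14.6,0,0,0,0],[100,-52,-14.6,0,0,0,0],[100,-52,-14.6,0,0,0,0]]]' && python3 -m inch '[[[100,-52,-14.6,0,0,0,0],[100,-52,-14.6,0,0,0,0],[100,0,0,0,0,0,-7.5],[100,0,0,0,0,0,-7.8],[100,0,0,0,0,0,0],[100,0,0,0,0,0,0]]]'
python3 - <<'E'
from h import *
w=cam('wrist','w7.png')
for v in (60,140): print(cap(w,'blue',(.486,-.341),.097,v=v))
s=bot.get_obs(); print(s['ee_pos'],s['tcp_rot'])
c=cam('top'); print('top red',cap(c,'red',(.65,.127),.104)); print('top yellow',cap(c,'yellow',(.65,.174),.104)); print('blue',cap(c,'blue',(.486,-.341),.097))
E
```

```text
time: 18.77
ee_pos: [0.65, 0.1745, 0.2459]
tcp_rot: [179.9, -0.0, 88.1]
wrist_force: [0.9, -0.1, -1.1]
opening: 0.0857
grasp_force: 0.0
time: 19.77
ee_pos: [0.5183, -0.2389, 0.2436]
tcp_rot: [180.0, 0.0, 88.1]
wrist_force: [0.6, 0.1, -0.1]
opening: 0.0851
grasp_force: 0.0
time: 20.52
ee_pos: [0.4864, -0.3401, 0.2435]
tcp_rot: [180.0, 0.0, 103.2]
wrist_force: [0.3, 0.6, 0.4]
opening: 0.0852
grasp_force: 0.0
(1737, array([ 488.1, -341.3]), array([31.2, 56.9]), -78.6)
(1298, array([ 488.7, -342.9]), array([29.2, 52.3]), -79.3)
[ 0.48637813 -0.34010841  0.24354775] [1.79996572e+02 4.24154529e-03 1.03225919e+02]
top red (228, array([647.4, 128.4]), array([57.4, 38.1]), 0.6)
top yellow (234, array([650.1, 177.6]), array([36.3, 60.3]), -5.2)
blue (222, array([ 486.2, -340.7]), array([31.6, 58.6]), -76.7)
```

View pics/w7.png

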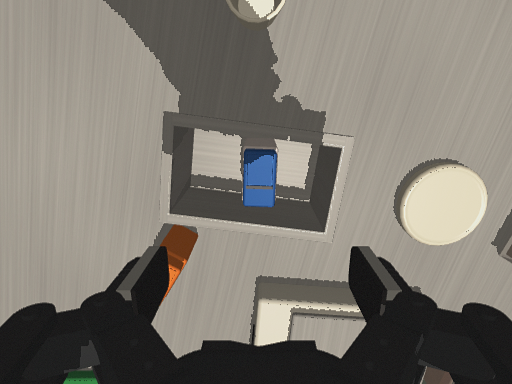

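Picture: the blue cap is at (260,178) in the pan, which spans about (165,115)–(350,240). The fingers will close along the pan's length, with room on both sides. The orange tin at (178,250) stays outside.

```bash
python3 -m inch '[[[72,-4.5,1,0,0,0,1],[72,0,0,40,0,0,0],[72,0,0,40,0,0,0],[72,0,0,40,0,0,0],[72,0,0,40,0,0,0],[72,0,0,36,0,0,0],[72,0,0,0,0,0,0],[72,0,0,0,0,0,0]]]' 40 && python3 -m inch '[[[20,0,0,0,0,0,0],[20,0,0,0,0,0,0],[20,0,0,0,0,0,0],[20,0,0,0,0,0,0],[20,0,0,0,0,0,0],[20,0,0,0,0,0,0]]]' 40
```

```text
time: 21.62
ee_pos: [0.4889, -0.3449, 0.0491]
tcp_rot: [179.9, 0.1, 102.3]
wrist_force: [0.4, -0.1, -0.1]
opening: 0.0615
grasp_force: 0.0
time: 22.38
ee_pos: [0.489, -0.3451, 0.0494]
tcp_rot: [179.9, 0.1, 102.3]
wrist_force: [-0.7, -0.6, 6.6]
opening: 0.0356
grasp_force: 40.4
```

```bash
python3 -m inch '[[[20,0,0,-30,0,0,0],[20,0,0,-50,0,0,0],[20,0,0,-50,0,0,0],[20,0,0,0,0,0,0],[20,52,8.1,0,0,0,0],[20,52,8.1,0,0,0,0],[20,52,8.1,0,0,0,0],[20,52,8.1,0,0,0,0]]]' && python3 -m inch '[[[20,52,8.1,0,0,0,0],[20,52,8.1,0,0,0,0],[20,0,0,0,0,0,0],[20,0,0,50,0,0,0],[20,0,0,45,0,0,0],[20,0,0,26,0,0,0],[20,0,0,4,0,0,0],[20,0,0,0,0,0,0]]]' && python3 -m inch '[[[20,0,0,0,0,0,0]]]'
```

```text
time: 23.38
ee_pos: [0.4749, -0.1327, 0.1767]
tcp_rot: [-180.0, -0.0, 102.3]
wrist_force: [0.8, -0.1, -1.4]
opening: 0.0355
grasp_force: 40.5
time: 24.38
ee_pos: [0.4693, -0.0297, 0.053]
tcp_rot: [180.0, 0.0, 102.3]
wrist_force: [0.2, -0.5, -0.8]
opening: 0.0355
grasp_force: 40.5
time: 24.5
ee_pos: [0.4699, -0.0295, 0.0539]
tcp_rot: [179.9, 0.0, 102.3]
wrist_force: [-0.4, 0.2, -1.7]
opening: 0.0355
grasp_force: 40.5
```

```bash
python3 -m inch '[[[20,0,0,3,0,0,0],[20,0,0,2,0,0,0],[20,0,0,1,0,0,0],[20,0,0,0,0,0,0],[20,0,0,0,0,0,0]]]'
```

```text
time: 25.12
ee_pos: [0.4693, -0.0292, 0.0474]
tcp_rot: [180.0, 0.0, 102.4]
wrist_force: [-2.6, 0.4, 6.5]
opening: 0.0357
grasp_force: 41.5
```

```bash
python3 -m inch '[[[100,0,0,0,0,0,0],[100,0,0,0,0,0,0],[100,0,0,0,0,0,0],[100,0,0,0,0,0,0],[100,0,0,-50,0,0,0],[100,0,0,-50,0,0,0],[100,0,0,-50,0,0,0],[100,0,0,-34,0,0,0]]]' && python3 -m inch '[[[100,0,0,0,0,0,10],[100,0,0,0,0,0,10],[100,0,0,0,0,0,10],[100,0,0,0,0,0,10],[100,0,0,0,0,0,10],[100,0,0,0,0,0,10],[100,0,0,0,0,0,10],[100,0,0,0,0,0,10]]]' && python3 -m inch '[[[100,0,0,0,0,0,10],[100,0,0,0,0,0,0],[100,0,0,0,0,0,0]]]'
python3 - <<'E'
from h import *
w=cam('wrist','w8.png')
for v in (60,140): print(cap(w,'blue',(.469,-.03),.095,v=v))
c=cam('top'); print('blue',cap(c,'blue',(.469,-.03),.095))
E
```

```text
time: 26.12
ee_pos: [0.4694, -0.0293, 0.2329]
tcp_rot: [179.9, 0.0, 102.3]
wrist_force: [-0.1, -0.5, -0.4]
opening: 0.0851
grasp_force: 0.0
time: 27.12
ee_pos: [0.4691, -0.0293, 0.2304]
tcp_rot: [-180.0, 0.0, 22.0]
wrist_force: [0.0, 0.3, -0.3]
opening: 0.0855
grasp_force: 0.0
time: 27.5
ee_pos: [0.469, -0.0293, 0.2304]
tcp_rot: [-180.0, 0.0, 12.6]
wrist_force: [-0.3, 0.2, -0.3]
opening: 0.0856
grasp_force: 0.0
(1925, array([470.9, -26.1]), array([32.7, 54.9]), -77.5)
(686, array([475.4, -25.7]), array([16.7, 52.7]), -80.1)Traceback (most recent call last):
  File "<stdin>", line 4, in <module>
  File "h.py", line 24, in cap
    r=cv2.minAreaRect((best*1000).astype(np.float32)); b=cv2.boxPoints(r); e,f=b[1]-b[0],b[2]-b[1]
                       ~~~~^~~~~
TypeError: unsupported operand type(s) for *: 'NoneType' and 'int'
```

```bash
python3 -m inch '[[[100,-0.5,-2.5,50,0,0,0],[100,0,0,50,0,0,0],[100,0,0,50,0,0,0],[100,0,0,37,0,0,0],[100,0,0,0,0,0,0],[100,0,0,0,0,0,0]]]' 40 && python3 -m inch '[[[50,0,0,0,0,0,0],[50,0,0,0,0,0,0],[50,0,0,0,0,0,0],[50,0,0,0,0,0,0],[50,0,0,0,0,0,0],[50,0,0,0,0,0,0]]]' 40
```

```text
time: 28.35
ee_pos: [0.4688, -0.027, 0.0451]
tcp_rot: [180.0, -0.1, 12.4]
wrist_force: [0.3, 0.0, -0.1]
opening: 0.0855
grasp_force: 0.0
time: 29.1
ee_pos: [0.4692, -0.0269, 0.0453]
tcp_rot: [180.0, -0.2, 12.4]
wrist_force: [-0.2, 0.8, 5.9]
opening: 0.0593
grasp_force: 44.4
```

```bash
python3 -m inch '[[[50,0,0,-30,0,0,0],[50,0,0,-60,0,0,0],[50,0,0,-60,0,0,0],[50,0,0,0,0,0,-10],[50,0,0,0,0,0,-10],[50,0,0,0,0,0,-10],[50,0,0,0,0,0,-10],[50,0,0,0,0,0,-10]]]' && python3 -m inch '[[[50,0,0,0,0,0,-10],[50,0,0,0,0,0,-10],[50,0,0,0,0,0,-5.6],[50,0,0,0,0,0,0],[50,0,0,0,0,0,0]]]'
python3 - <<'E'
from h import *
w=cam('wrist','w9.png'); inhand(w,.0453); s=bot.get_obs(); print(s['ee_pos'],s['tcp_rot'])
E
```

```text
time: 30.1
ee_pos: [0.4682, -0.0269, 0.1942]
tcp_rot: [180.0, -0.0, 62.7]
wrist_force: [-0.6, 1.1, -0.8]
opening: 0.0592
grasp_force: 43.7
time: 30.72
ee_pos: [0.4681, -0.0269, 0.1938]
tcp_rot: [180.0, -0.0, 87.8]
wrist_force: [-0.0, -0.0, -0.9]
opening: 0.0595
grasp_force: 43.7
235 [(np.float64(220.5), -21.9), (np.float64(194.5), -4.0), (np.float64(212.5), -16.3)]
250 [(np.float64(220.5), -22.0), (np.float64(194.5), -4.1), (np.float64(212.5), -16.3)]
260 [(np.float64(220.5), -22.0), (np.float64(194.5), -4.1), (np.float64(212.5), -16.4)]
270 [(np.float64(220.5), -22.0), (np.float64(194.5), -4.1), (np.float64(212.5), -16.4)]
285 [(np.float64(220.5), -22.0), (np.float64(194.5), -4.1), (np.float64(212.5), -16.4)]
row 202 208.5 307.5 [np.float64(-31.0), np.float64(32.9)]
row 206 207.5 309.5 [np.float64(-31.8), np.float64(34.3)]
[ 0.46808344 -0.02690619  0.19370309] [1.79984098e+02 2.67580637e-04 8.78455288e+01]
```

```bash
python3 -m inch '[[[50,17.6,43.8,0,0,0,0],[50,17.6,43.8,0,0,0,0],[50,17.6,43.8,0,0,0,0],[50,17.7,43.7,0,0,0,0],[50,0,0,0,0,0,0],[50,0,0,48,0,0,0],[50,0,0,45,0,0,0],[50,0,0,0,0,0,0]]]' && python3 -m inch '[[[50,0,0,0,0,0,0]]]'
python3 - <<'E'
from h import *
w=cam('wrist','w10.png'); hsv=cv2.cvtColor(w['pixels'],cv2.COLOR_RGB2HSV)
m=cv2.inRange(hsv,(103,120,40),(125,255,255)); k,_,st,ce=cv2.connectedComponentsWithStats(m)
for i in range(1,k):
    if st[i,4]>20: print(st[i],np.round(ce[i],1),np.round(at(w,ce[i],.02),4))
E
```

```text
time: 31.78
ee_pos: [0.6429, 0.0369, 0.0973]
tcp_rot: [-179.6, 0.0, 87.9]
wrist_force: [-0.4, -0.6, 0.6]
opening: 0.0588
grasp_force: 44.1
time: 31.9
ee_pos: [0.646, 0.0371, 0.103]
tcp_rot: [179.9, -0.0, 87.9]
wrist_force: [0.3, -0.1, -1.0]
opening: 0.0595
grasp_force: 44.1
[192 181  12  48 291] [196.8 204.5] [0.5994 0.0331 0.02  ]
[316 197   9  32 177] [320.3 213.2] [0.6953 0.0222 0.02  ]
[212 214  94   7 641] [258.4 217. ] [0.6467 0.0209 0.02  ]
[  180   255   158    95 12485] [257.6 297.6] [ 0.6432 -0.0528  0.02  ]
```

```bash
python3 -m inch '[[[50,0,0,10,0,0,0],[50,0,0,8,0,0,0],[50,0,0,4,0,0,0],[50,0,0,0,0,0,0]]]' && python3 -m inch '[[[50,0,0,6,0,0,0],[50,0,0,6,0,0,0],[50,0,0,6,0,0,0],[50,0,0,4,0,0,0],[50,0,0,0,0,0,0]]]'
```

```text
time: 32.45
ee_pos: [0.6453, 0.0373, 0.078]
tcp_rot: [-180.0, 0.0, 87.9]
wrist_force: [-0.3, 0.4, -0.8]
opening: 0.059
grasp_force: 44.1
time: 33.08
ee_pos: [0.6453, 0.0373, 0.056]
tcp_rot: [-180.0, 0.0, 87.9]
wrist_force: [0.3, 0.1, -1.5]
opening: 0.0592
grasp_force: 44.1
```

```bash
python3 -m inch '[[[50,0,0,1.5,0,0,0],[50,0,0,0.7,0,0,0],[50,0,0,0.5,0,0,0],[50,0,0,0,0,0,0],[50,0,0,0,0,0,0]]]'
```

```text
time: 33.7
ee_pos: [0.6456, 0.0372, 0.0544]
tcp_rot: [180.0, -0.0, 87.9]
wrist_force: [-2.4, -0.2, 6.0]
opening: 0.059
grasp_force: 44.9
```

```bash
python3 -m inch '[[[100,0,0,0,0,0,0],[100,0,0,0,0,0,0],[100,0,0,0,0,0,0],[100,0,0,0,0,0,0],[100,0,0,-50,0,0,0],[100,0,0,-50,0,0,0],[100,0,0,-50,0,0,0],[100,0,0,-50,0,0,0]]]' && python3 -m inch '[[[100,-40,-30,0,0,0,0],[100,-40,-30,0,0,0,0],[100,-40,-30,0,0,0,0],[100,-40,-30,0,0,0,0],[100,-40,-30,0,0,0,0],[100,0,0,0,0,0,0]]]'
python3 - <<'E'
from h import *
c=cam('top','end.png')
for n,X in [('red',(.65,.127)),('yellow',(.65,.174)),('blue',(.647,.033))]: print(n,cap(c,n,X,.104))
for k,z in dict(white=.063,black=.063,green=.063,cup=0,timer=0,disc_l=0,oil=0).items():
    for m in finder.mark_of('top',k)[:1]: print(k,round(m['conf'],2),np.round(at(c,m['position'],z),3))
a=finder.outline_of('top','timer'); print([ (round(x['conf'],2),x['extent']) for x in a[:1]])
E
```

```text
time: 34.7
ee_pos: [0.6454, 0.0373, 0.2555]
tcp_rot: [180.0, -0.0, 87.9]
wrist_force: [0.2, 0.9, 0.4]
opening: 0.0853
grasp_force: 0.0
time: 35.45
ee_pos: [0.4869, -0.1593, 0.2545]
tcp_rot: [179.9, 0.0, 87.7]
wrist_force: [0.6, 1.1, -0.4]
opening: 0.0855
grasp_force: 0.0
red (229, array([647.4, 128.4]), array([57.4, 38.1]), 0.6)
yellow (231, array([650. , 177.3]), array([36.3, 59.3]), -3.1)
blue (179, array([643.9,  36.7]), array([54.3, 26.4]), 1.1)
white 0.69 [0.644 0.091 0.063]
black 0.72 [0.65  0.228 0.063]
green 0.74 [ 0.642 -0.009  0.063]
cup 0.32 [0.656 0.102 0.   ]
timer 0.56 [ 0.761 -0.121  0.   ]
disc_l 0.91 [ 0.729 -0.344  0.   ]
oil 0.72 [0.479 0.437 0.   ]
[(0.75, [190.4, 168.0, 26.4, 30.0])]
```

```bash
python3 -c "
from workcell import bot
print(bot.job_done())"
```

```text
the job is handed in; nothing more can be done
None
```

The red, yellow and blue tins stand upright in their matching pockets. Each was lowered until it touched the pocket floor before release, and the job was handed in at about 35.5 s.

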